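# Seat the specimen carousel on its dock

### The job

The round specimen carousel is sitting raised on its loading dock with its rim notch turned away from the dock's locating pin. Push its finger stud round with a fingertip until the notch is over the pin, then press down on the centre boss until the carousel is fully home, and leave it there. Do not lift the carousel, and leave the jar, the grid box and the beaker where they stand.

Things in the scene. Friction and masses are not known exactly. Their poses are not given: they have to be found in the camera images.
- dock: Loading dock, fixed to the bench: grey housing 190 x 190 mm, 46 mm high. Origin at the centre of its underside on the bench, z up; the carousel's vertical axis passes through it. +x points from the axis to the locating pin, which a white bracket (30 mm wide, top 68 mm above the bench, inner face 79 mm from the axis) on the +x edge carries.
- pin (a point): Point on top of the fixed steel locating pin, 64 mm from the dock's axis along its +x, 62 mm above the bench. The pin is round, 8 mm in diameter, and lies level, pointing from the bracket towards the axis; its inner end is 59 mm from the axis. Its round top guides the notch in if within about 4 mm; otherwise the disc meets the pin after 2 mm and cannot go home.
- carousel: Loose aluminium disc, 140 mm diameter, 8 mm thick, 0.36 kg. Origin on its axis at the disc's underside, z up, +x to the notch, finger stud opposite. At the start level, raised, underside 64 mm above the bench; seated 52 mm. A 19 mm spigot below it turns in the dock's tube with 1 mm play. It turns either way without end; 1 to 2 N at the stud turns it and it stays where left.
- notch (a point): Middle of the rim notch, 64 mm from the carousel's axis, half way through the disc's thickness. The notch is 15 mm wide and runs inward from the rim to 55 mm from the axis, open through the disc.
- stud_top (a point): Centre of the top of the finger stud, a steel post 12 mm in diameter standing 28 mm high on the disc, 52 mm from the axis, opposite the notch. 36 mm above the disc's underside: 100 mm above the bench while raised.
- boss_top (a point): Centre of the flat top of the black boss in the middle of the disc, 34 mm in diameter, 18 mm high. 26 mm above the disc's underside: 90 mm above the bench while raised, 78 mm when seated. Pressing the carousel down here takes about 6 to 10 N and it stays as deep as it is pushed.
- collar (a joint): How far the dock's friction collar under the carousel has been pushed down, m: 0 raised (start), about 0.012 with the carousel fully seated. It offers about 6 N and does not spring back.
- jar: Small closed jar with a white cap, 42 mm diameter, 70 mm high, loose on the bench; origin at the centre of its underside. Leave alone.
- grid_box: Flat grey and white storage box 85 x 55 x 24 mm, loose on the bench; origin at the centre of its underside. Leave alone.
- beaker: Small open glass beaker, 54 mm diameter, 62 mm high, loose on the bench; origin at the centre of its underside. Leave alone.

How it is judged:
At the end, for the whole second after the job is handed in: The carousel is fully down on its dock (underside within about 2 mm of the seated height of 52 mm), level within 0.04 rad, centred within 4 mm, the notch over the pin within 8 mm, the collar pushed down more than 10 mm, at rest (z of carousel in the frame of dock between 0.0495 and 0.0538 m and horizontal distance between carousel and dock below 0.004 m and horizontal distance between notch and pin below 0.008 m and angle between carousel's own z axis and vertical below 0.04 rad and value of joint collar above 0.01 m and linear speed of carousel below 0.01 m/s and angular speed of carousel below 0.1 rad/s); the robot touches nothing.
It fails at once if the carousel is lifted more than 10 mm above its raised rest (z of carousel in the frame of dock above 0.074 m).
It fails at once if the jar, the grid box or the beaker is moved more than 20 mm (distance of any of jar, grid_box, beaker from where it was at the start of the episode above 0.02 m).
It also fails if it takes over 48 s, if anything falls off the work surface, if the arm or the gripper's body presses on something with over 40 N, if the wrist force passes 120 N, or if a joint passes its speed limit or range.

### The arm

A 7-joint arm with a two-finger parallel gripper is mounted at the origin on the work surface. World frame = base frame: x ahead of the robot, y to its left, z up, the work surface at z = 0. Lengths are in m, angles in rad, forces in N, time in s.
With the tool pointing down it reaches from about 0.4 to 0.9 m from the base axis. Payload 5.6 kg.
Tool frame: the origin (TCP) lies midway between the tips of the shut fingers; the grasp point (between the pads) lies 19 mm behind it; y points along the fingers, z is the direction in which the jaws open and shut, and the axes are right-handed (so a half turn about y gives the same grasp; the last joint's range is limited). The gripper opens to 92 mm and grips with 3 to 60 N. Pads are 20 mm wide; open, the fingers measure 128 mm over their backs; the gripper's body (75 mm by 189 mm) begins 69 mm behind the grasp point.
Start: joints at [-1.27, 0.468, -0.012, 1.603, 0.006, 1.071, -0.056], TCP at [0.219, 0.612, 0.175] pointing down, gripper open.
Joint ranges: [-2.53, 2.53], [-0.31, 2.02], [-1.57, 1.55], [0.28, 2.44], [-1.29, 4.43], [0.15, 1.84], [-2.92, 2.92]. Speed limits (rad/s): [2.57, 2.57, 3.14, 3.14, 3.14, 3.14, 3.14].

### API

Orientations are given as a 3x3 rotation matrix whose columns are the frame's x, y, z axes.
In Python, from station import env, effector, solver, viewer, workorder, search_frame, tip_of gives the robot as it stands. Calls block until the motion is done:
- env.reach(position, orientation): joint-space move of the TCP to a pose.
- env.movel(position, frame=None, rate=0.15): straight line of the TCP; frame=None keeps the orientation; rate is the mean speed in m/s.
- env.goto_joints(angles): joint-space move.
- effector.release() and effector.grasp(squeeze=None): open the fingers fully, or close them until they stop; squeeze is the grip in N (None keeps the last).
- env.pause(seconds).
- solver.inverse_kinematics(position, orientation): joint angles nearest the present ones, or None.
- env.sense(): the state.
- viewer.read_camera(name): name is "scene" or "top" or "wrist"; returns (picture, depth): 400x640x3 uint8, red, green, blue; 400x640 float32, m along the optical axis (not along the pixel's ray), 0 where there is no reading.
- viewer.camera_info(name): a dict with "intrinsics" (3x3 intrinsics, pixels), "eye" and "rotation" of the camera in the world; the wrist camera has in their place "T_tool_cam" (4x4, takes a point from camera to tool coordinates, whose origin is the TCP and whose axes are the tool frame's). Camera axes: x right, y up, looking along -z (the intrinsics and any distortion apply to the point x, -y, -z); pixel columns grow to the right and rows downward; lengths in m; the calibration is good to about 2 mm. The wrist camera is an equidistant fisheye: a pixel r from the principal point sees the ray r / f radians off the axis. A picture is of the moment at which its call begins: read the wrist's pose just before it. camera_info takes no time and is no camera call.
A pose or a line that the arm cannot do raises env.PlanningError and nothing moves.
- workorder.finish_job(): hands the job in, once; it reports no verdict.
Trained networks look in the newest picture that a camera, given by its name, has taken for a name from the list of things; names that differ only in an ending like _2 or _b are one class to them, and where a whole thing is asked for, a point or a joint stands for the part that bears it (a point fixed in the world has none). Each returns a list of dicts, best first, with "score" (0 to 1); they miss things now and then, are a little off and sometimes report something else, mostly with a low value. They report only what shows in the picture. A call takes as long as a camera call.
- search_frame(camera, name): "at" ([x, y, z] in m, in world coordinates, good to about 4 mm: the middle of the surface that is visible of it).
- tip_of(camera, name): "at" ([x, y, z] in m, in world coordinates, good to about 4 mm: a listed point, or the origin of a listed thing).
The state is a dict: "t": time; "joint_positions": joint angles; "joint_velocities": joint speeds; "tau": joint torques, N m; "ee_pos": TCP position; "tcp_rot": TCP orientation; "wrist_force": force on the tool from outside, world axes, zero at the start; "moment": the same for the moment, N m; "gripper_width": finger opening in m.
Only numpy, scipy, OpenCV 4.12 (cv2) and the standard library are available. Lean on these libraries where they do the work, as an engineer would, in place of code of your own. Each camera call takes 0.05 s, during which the arm holds its last target. There are 200 camera calls.

## Working session

There is one attempt and no reset: what is moved stays moved. The work goes in short steps, each a Python script; the robot and the scene stay as the last script left them, time stands still between calls to the robot, and variables do not carry over. Pictures are saved under pics/ and viewed, about 8 in all and at most 12, crops included, and the job is handed in when it is done.

```bash
ls; mkdir -p pics; python3 - <<'E'
from station import *
import cv2, numpy as np
s=env.sense(); print(s['t'],s['ee_pos'],np.round(s['tcp_rot'],2).tolist(),s['gripper_width'])
ims=[]
for c in ['scene','top']:
    p,d=viewer.read_camera(c); ims.append(p[:,:,::-1])
    for n in ['dock','pin','carousel','notch','stud_top','boss_top','jar','grid_box','beaker']:
        try:
            r=tip_of(c,n); print(c,n,[(np.round(x['at'],3).tolist(),round(x['score'],2)) for x in r[:2]])
        except Exception as e: print(c,n,e)
cv2.imwrite('pics/a.png',cv2.resize(np.vstack(ims),(480,600)) if 0 else ims[0]); cv2.imwrite('pics/b.png',ims[1])
print(env.sense()['t'])
E
```

```text
pics
0.0 [0.21895544 0.61135236 0.17396874] [[0.94, -0.0, 0.34], [-0.34, -0.0, 0.94], [0.0, -1.0, -0.0]] 0.09168223853701911
scene dock [([0.568, -0.024, -0.0], 0.86), ([0.416, -0.141, 0.006], 0.36)]
scene pin [([0.614, -0.067, 0.062], 0.65)]
scene carousel [([0.569, -0.02, 0.065], 0.62)]
scene notch [([0.596, -0.083, 0.072], 0.82)]
scene stud_top [([0.544, 0.024, 0.098], 0.61)]
scene boss_top [([0.57, -0.022, 0.092], 0.93)]
scene jar [([0.721, 0.102, -0.005], 0.79)]
scene grid_box [([0.413, -0.138, 0.004], 0.82)]
scene beaker [([0.654, -0.18, 0.0], 0.66)]
top dock []
top pin [([0.723, 0.099, -0.003], 0.64), ([0.614, -0.068, 0.061], 0.63)]
top carousel [([0.57, -0.022, 0.064], 0.85), ([0.416, -0.142, -0.001], 0.55)]
top notch [([0.596, -0.083, 0.07], 0.64), ([0.566, -0.025, 0.089], 0.64)]
top stud_top [([0.546, 0.023, 0.099], 0.69)]
top boss_top [([0.566, -0.025, 0.089], 0.96)]
top jar [([0.724, 0.101, 0.002], 0.93), ([0.544, 0.024, 0.099], 0.29)]
top grid_box [([0.412, -0.14, 0.0], 0.89), ([0.593, -0.082, 0.069], 0.57)]
top beaker [([0.651, -0.175, -0.002], 0.84)]
1.0
```

View pics/b.png

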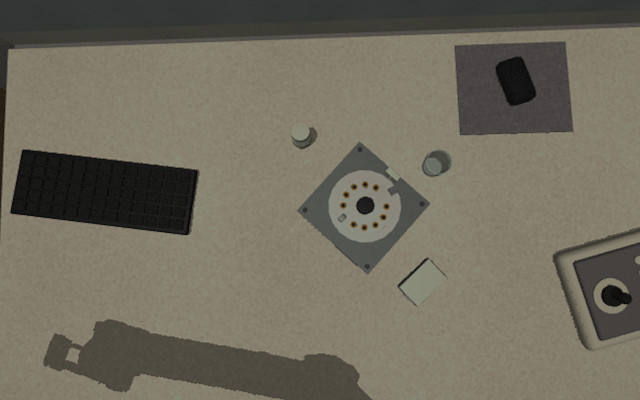

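View pics/a.png

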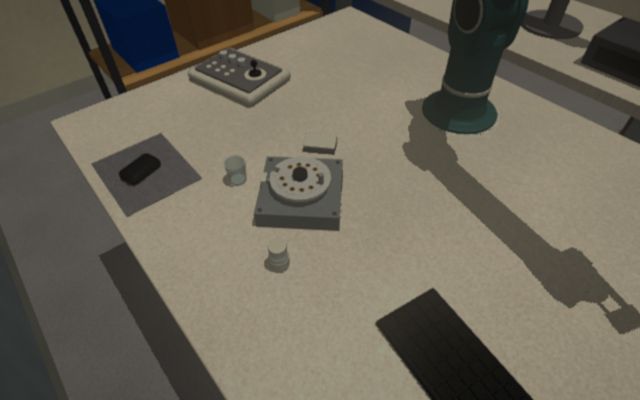

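Top and scene views agree. The axis is near (0.569, -0.023), the pin is at about -45° and the notch at about -66°, with the stud opposite at about 117°. The stud therefore has to turn about +20° (CCW). Next I'll close the fingers, approach high and refine with the wrist camera.

```bash
cat > h.py <<'E'
from station import *
import cv2, numpy as np
C=np.array([0.569,-0.023])
def R(a,s=-1):   # tool x = s * CCW tangent at azimuth a, pointing down
    x=s*np.array([-np.sin(a),np.cos(a),0]); y=np.array([0,0,-1.]); return np.column_stack([x,y,np.cross(x,y)])
def P(a,r,z,C=C): return np.array([C[0]+r*np.cos(a),C[1]+r*np.sin(a),z])
def look(cams=('wrist','top','scene'),names=('pin','notch','stud_top','boss_top')):
    for c in cams:
        viewer.read_camera(c)
        for n in names:
            print(c,n,[(np.round(x['at'],4).tolist(),round(x['score'],2)) for x in tip_of(c,n)[:2]])
def st():
    s=env.sense(); print('t',round(s['t'],2),np.round(s['ee_pos'],4),'F',np.round(s['wrist_force'],1),'w',round(s['gripper_width'],4))
E
python3 - <<'E'
from h import *
effector.grasp(10)
a=np.radians(117)
env.reach([0.50,0.03,0.26],R(np.radians(126))); st(); print(np.round(env.sense()['joint_positions'],2))
look()
p,d=viewer.read_camera('wrist'); cv2.imwrite('pics/c.png',p[:,:,::-1]); st()
p,d=viewer.read_camera('top'); cv2.imwrite('pics/d.png',cv2.resize(p[130:290,280:450,::-1],None,fx=3.5,fy=3.5,interpolation=cv2.INTER_CUBIC))
E
```

```text
t 4.67 [0.5    0.0308 0.2599] F [-1.5  0.4  0.6] w 0.0002
[-0.47  0.12  0.38  1.88 -0.05  1.15  2.13]
wrist pin [([0.6142, -0.0689, 0.0596], 0.91)]
wrist notch [([0.5675, -0.0252, 0.0891], 0.75), ([0.5994, -0.0828, 0.0696], 0.6)]
wrist stud_top [([0.5461, 0.0205, 0.0996], 0.93)]
wrist boss_top [([0.5652, -0.0267, 0.0899], 0.62)]
top pin [([0.6184, -0.0692, 0.0607], 0.64)]
top notch []
top stud_top []
top boss_top []
scene pin [([0.612, -0.067, 0.0627], 0.91)]
scene notch [([0.5994, -0.0861, 0.0702], 0.95)]
scene stud_top [([0.543, 0.0235, 0.1004], 0.94)]
scene boss_top [([0.5697, -0.0243, 0.0901], 0.61)]
t 5.47 [0.5  0.03 0.26] F [ 0.6 -0.8  0.2] w 0.0003
```

View pics/c.png

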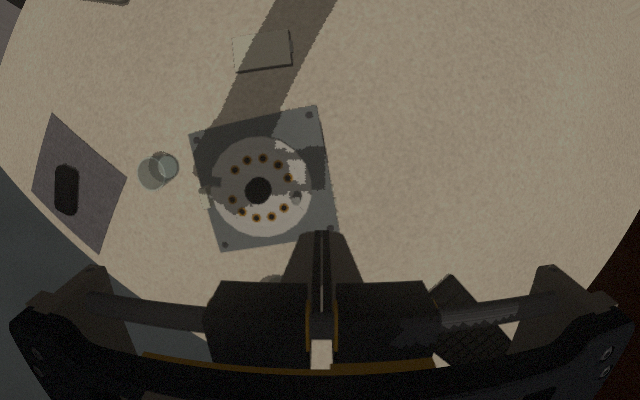

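The wrist view shows the boss at (258,190), the stud at (297,198) and the dock bracket at (210,185). The averaged centre is (0.5675, -0.0245), the pin is at -43° and the stud at 116°, so the stud target is about 137°. Now I'll push along an arc, stopping a little short to check.

```bash
sed -i 's/^C=.*/C=np.array([0.5675,-0.0245])/' h.py; cat >> h.py <<'E'
def arc(a0,a1,r=.052,z=.081,step=6):
    n=max(1,int(np.ceil(abs(a1-a0)/step)))
    for a in np.radians(np.linspace(a0,a1,n+1)[1:]): env.movel(P(a,r,z),R(a),rate=.04)
E
python3 - <<'E'
from h import *
a=np.radians(82)
env.reach(P(a,.052,.15),R(a)); st()
env.movel(P(a,.052,.081),rate=.1); st()
arc(82,102,step=10); st()
arc(102,115); st()
look(('wrist','scene'))
p,d=viewer.read_camera('wrist'); cv2.imwrite('pics/e.png',p[:,:,::-1])
E
```

```text
t 6.16 [0.5746 0.027  0.1502] F [-0.6 -0.2 -0.4] w 0.0005
t 7.0 [0.5753 0.0269 0.0816] F [ 0.6 -0.6 -0.4] w 0.0006
t 7.75 [0.5572 0.0263 0.0813] F [-0.4 -0.5 -0.1] w 0.0005
t 8.5 [0.5457 0.0227 0.0811] F [ 1.   0.8 -0.1] w 0.0005
wrist pin [([0.614, -0.0714, 0.0607], 0.85)]
wrist notch [([0.5973, -0.0826, 0.0675], 0.95)]
wrist stud_top [([0.5465, 0.0192, 0.1039], 0.56)]
wrist boss_top [([0.5662, -0.0245, 0.0929], 0.61)]
scene pin [([0.6143, -0.067, 0.0599], 0.79)]
scene notch [([0.5989, -0.0831, 0.0719], 0.91)]
scene stud_top [([0.5405, 0.0252, 0.1015], 0.78)]
scene boss_top [([0.5679, -0.0268, 0.0921], 0.59)]
```

View pics/e.png

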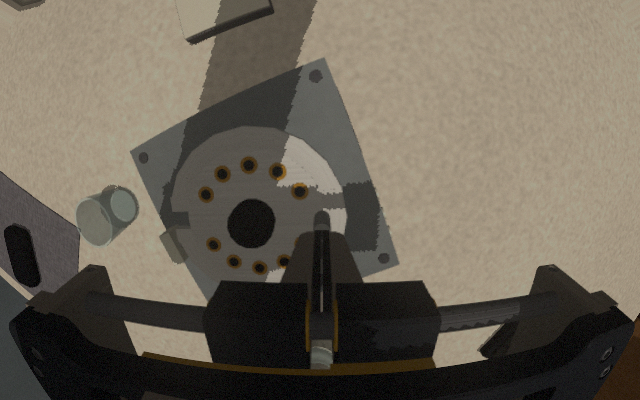

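The stud sits right in front of the fingertip at about (321,218). The notch is at (173,220), the bracket at (175,245) and the boss at (250,222). I'll check the geometry in the same image with the calibration and depth.

```bash
cat >> h.py <<'E'
def wrist():
    s=env.sense(); p,d=viewer.read_camera('wrist'); i=viewer.camera_info('wrist')
    T=np.eye(4); T[:3,:3]=s['tcp_rot']; T[:3,3]=s['ee_pos']; return p,d,i['intrinsics'],T@i['T_tool_cam']
def px2w(u,v,K,T,z):   # pixel ray -> plane at height z
    x=np.array([(u-K[0,2])/K[0,0],(v-K[1,2])/K[1,1]]); th=np.hypot(*x)
    k=np.tan(th)/th if th>1e-6 else 1; d=T[:3,:3]@np.array([x[0]*k,-x[1]*k,-1]); o=T[:3,3]
    return o+d*(z-o[2])/d[2]
def w2px(X,K,T):
    c=np.linalg.inv(T)@np.r_[X,1]; q=np.array([c[0],-c[1],-c[2]]); r=np.hypot(q[0],q[1]); th=np.arctan2(r,q[2])
    return np.round([K[0,2]+K[0,0]*th*q[0]/r,K[1,2]+K[1,1]*th*q[1]/r],1)
E
python3 - <<'E'
from h import *
p,d,K,T=wrist()
print('boss',px2w(250,222,K,T,.09),'notch',px2w(173,220,K,T,.072),'bracket',px2w(175,245,K,T,.068),'stud',px2w(321,213,K,T,.1))
tcp=env.sense()['ee_pos']; print('tcp px',w2px(tcp,K,T), 'tip+19up',w2px(tcp+[0,0,.019],K,T)); 
for a in (116,126,131): print(a,w2px(P(np.radians(a),.052,.1),K,T))
b=cv2.convertScaleAbs(p[120:320,130:390,::-1],alpha=1.8,beta=15); cv2.imwrite('pics/f.png',cv2.resize(b,None,fx=3,fy=3,interpolation=cv2.INTER_CUBIC))
E
```

```text
boss [ 0.56372723 -0.02511169  0.09      ] notch [ 0.59952694 -0.08682767  0.072     ] bracket [ 0.62364341 -0.0804985   0.068     ] stud [0.53314022 0.01594122 0.1       ]
tcp px [322.2 222.7] tip+19up [322.3 232.9]
116 [322.3 231.6]
126 [320.8 218.9]
131 [319.2 212.6]
```

View pics/f.png

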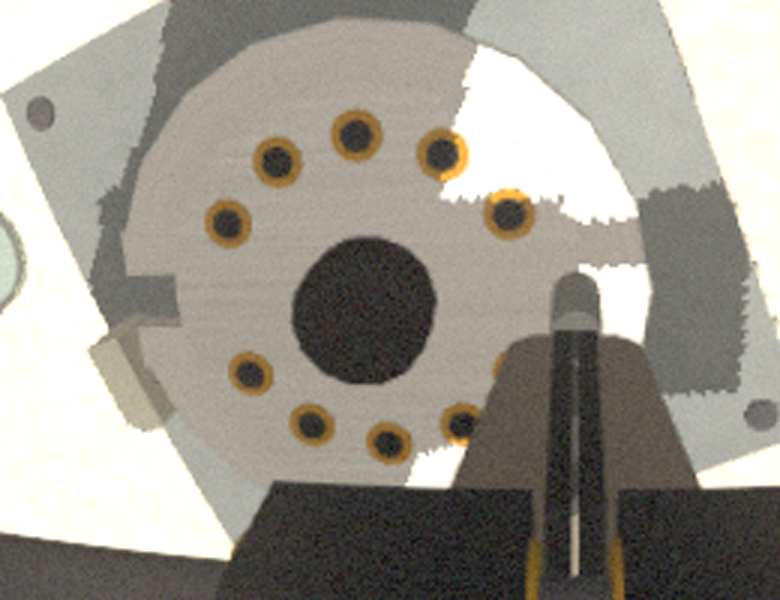

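```bash
python3 - <<'E'
from h import *
p,d,K,T=wrist(); print(np.round(viewer.camera_info('wrist')['T_tool_cam'],3).tolist(), K[0,0],K[0,2],K[1,2])
s=env.sense(); 
def bp(u,v):
    x=np.array([(u-K[0,2])/K[0,0],(v-K[1,2])/K[1,1]]); th=np.hypot(*x); k=np.tan(th)/th
    z=d[v,u]; w=T[:3,:3]@np.array([x[0]*k*z,-x[1]*k*z,-z])+T[:3,3]; return np.round(w,4),np.round((s['tcp_rot'].T@(w-s['ee_pos']))*1000,1)
for v in list(range(206,252,3)): print(v,*bp(321,v),*bp(334,v)[1:])
print('boss',*bp(250,222),'disc',*bp(260,250), 'bracket',*bp(174,245))
E
```

```text
[[0.0, -0.96, -0.281, -0.08], [0.0, 0.281, -0.96, -0.21], [1.0, 0.0, 0.001, -0.001], [0.0, 0.0, 0.0, 1.0]] 309.70691628693146 321.28270220996814 197.88354338381893
206 [0.5369 0.0177 0.0721] [-9.9  8.8 -0.9] [-9.8  9.1  8.8]
209 [0.5388 0.0185 0.0732] [-7.9  7.8 -0.9] [-7.3  9.6  8.8]
212 [0.5395 0.0189 0.0775] [-7.   3.4 -0.9] [-5.2  8.7  8.8]
215 [0.5392 0.0187 0.085 ] [-7.3 -4.  -0.8] [-3.1  7.9  8.8]
218 [0.5393 0.0188 0.0908] [-7.2 -9.8 -0.8] [-0.2  9.3  8.9]
221 [0.5399 0.0191 0.0951] [ -6.6 -14.1  -0.8] [2.2 9.2 8.9]
224 [0.5404 0.0193 0.0991] [ -6.  -18.1  -0.8] [4.6 9.3 9. ]
227 [0.5416 0.0199 0.1011] [ -4.7 -20.1  -0.8] [6.7 8.2 9. ]
230 [0.536  0.0173 0.1215] [-10.9 -40.5  -0.8] [9.3 8.7 9. ]
233 [0.5364 0.0175 0.1249] [-10.4 -43.9  -0.8] [ -9.2 -41.1   6.9]
236 [0.536  0.0173 0.1305] [-10.9 -49.5  -0.8] [-10.  -47.4   6.6]
239 [0.5364 0.0175 0.1337] [-10.5 -52.7  -0.8] [ -9.7 -51.    6.5]
242 [0.5363 0.0175 0.1378] [-10.5 -56.8  -0.8] [-10.  -55.7   6.3]
245 [0.5367 0.0176 0.1408] [-10.1 -59.8  -0.8] [-10.  -59.6   6.2]
248 [0.5362 0.0174 0.1456] [-10.7 -64.6  -0.8] [-10.2 -63.7   6. ]
251 [ 0.473  -0.0118  0.2908] [ -80.3 -209.8   -0.5] [-10.4 -67.7   5.9]
boss [ 0.5635 -0.0251  0.0905] [ -3.8  -9.5 -50.8] disc [ 0.5906 -0.0107  0.0724] [ 26.8   8.6 -49.2] bracket [ 0.6248 -0.0817  0.067 ] [  27.8   13.9 -128. ]
```

Depth shows the stud standing exactly where the shut fingertips should be, while the visible finger ends about 41 mm behind the reported TCP. I'll check this from the side with the scene camera before moving.

```bash
python3 - <<'E'
from h import *
p,d=viewer.read_camera('scene'); i=viewer.camera_info('scene'); K=np.array(i['intrinsics']);Rc=np.array(i['rotation']);e=np.array(i['eye'])
def pr(X):
    c=Rc.T@(np.array(X)-e); return np.round([K[0,2]+K[0,0]*c[0]/-c[2],K[1,2]+K[1,1]*c[1]/c[2]],1)
t=env.sense()['ee_pos']; u,v=pr(t); print('tcp',u,v,'+41',pr(t+[0,0,.041]), 'stud',pr([.543,.0225,.1]))
x,y=int(u)-75,int(v)-75; b=cv2.convertScaleAbs(p[y:y+120,x:x+150,::-1],alpha=1.5,beta=10)
print('origin',x,y); cv2.imwrite('pics/g.png',cv2.resize(b,None,fx=5,fy=5,interpolation=cv2.INTER_CUBIC))
E
```

```text
tcp 320.2 180.0 +41 [320.  166.6] stud [321.  173.3]
origin 245 105
```

View pics/g.png

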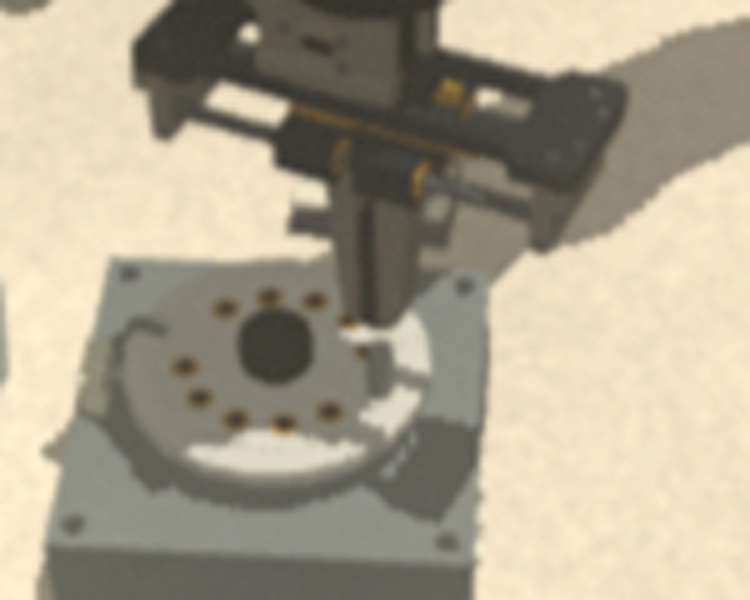

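The scene view confirms it: the fingertip, at crop (378,325), hovers above the stud. So the real tip is about 35–41 mm above the reported TCP, and nothing has been touched. I'll treat the tip as TCP + 38 mm, go back, descend in steps while watching the force, and push.

```bash
python3 - <<'E'
from h import *
a=np.radians(82)
env.movel(P(a,.052,.081),R(a),rate=.1); st()
for z in (.06,.05,.044):
    env.movel(P(a,.052,z),rate=.06); st()
    if abs(env.sense()['wrist_force'][2])>3: print('contact'); break
else:
    for b in (100,108,114):
        arc([82,100,108,114][[100,108,114].index(b)],b,z=.044,step=9); st()
    look(('wrist','scene'))
p,d,K,T=wrist(); b=cv2.convertScaleAbs(p[100:300,110:370,::-1],alpha=1.8,beta=15); cv2.imwrite('pics/i.png',cv2.resize(b,None,fx=3,fy=3,interpolation=cv2.INTER_CUBIC))
E
```

```text
t 9.93 [0.5744 0.027  0.0809] F [-0.4  0.2 -0.5] w 0.0005
t 10.43 [0.5744 0.0268 0.0595] F [-0.1  0.2 -0.4] w 0.0006
t 10.74 [0.5744 0.027  0.0495] F [ 0.5 -0.4 -0.1] w 0.0007
t 10.99 [0.5744 0.027  0.0436] F [ 0.3 -0.2  0.6] w 0.0003
t 11.69 [0.5588 0.0267 0.0442] F [ 0.   0.4 -0.3] w 0.0002
t 12.03 [0.5517 0.0249 0.044 ] F [ 0.4 -0.  -0. ] w 0.0001
t 12.31 [0.5466 0.0229 0.044 ] F [ 0.   0.4 -0.5] w 0.0004
wrist pin [([0.6123, -0.068, 0.0604], 0.86)]
wrist notch [([0.6103, -0.0758, 0.0691], 0.78)]
wrist stud_top [([0.5333, 0.0119, 0.0993], 0.85), ([0.6491, -0.1768, -0.0004], 0.65)]
wrist boss_top [([0.5672, -0.0264, 0.0933], 0.79)]
scene pin [([0.6123, -0.0654, 0.0656], 0.82)]
scene notch [([0.6102, -0.0745, 0.0704], 0.78), ([0.5667, -0.0218, 0.0635], 0.3)]
scene stud_top [([0.5285, 0.0161, 0.099], 0.81)]
scene boss_top [([0.5682, -0.0219, 0.0923], 0.6), ([0.6145, -0.0663, 0.0625], 0.4)]
```

View pics/i.png

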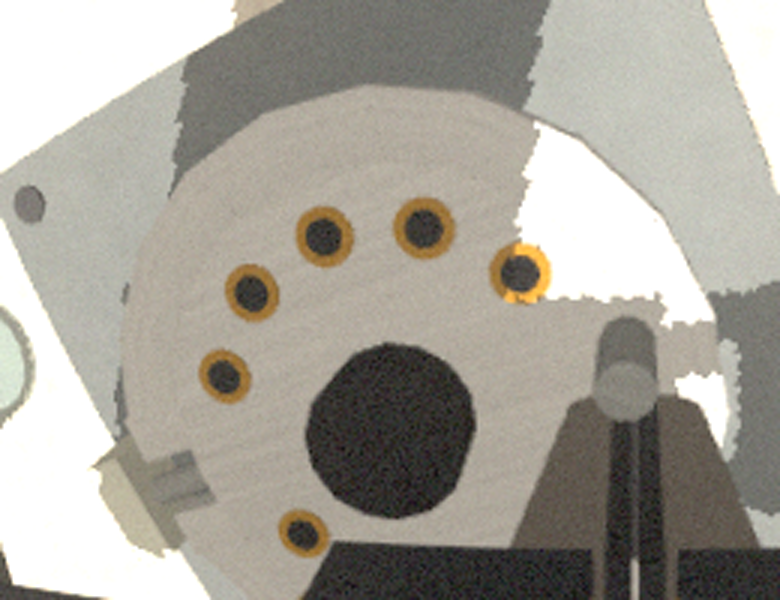

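```bash
python3 - <<'E'
from h import *
p,d,K,T=wrist()
f=lambda u,v,z: px2w(110+u/3,100+v/3,K,T,z)
boss=f(390,430,.09); print('boss',boss)
for n,u,v,z in [('notch_in',200,477,.072),('n_up',190,450,.072),('n_lo',213,503,.072),('br_a',115,440,.068),('br_b',185,545,.068),('stud',626,392,.1)]:
    q=f(u,v,z); r=q-boss; print(n,np.round(q[:2],4),'r',round(np.hypot(*r[:2]),4),'az',round(np.degrees(np.arctan2(r[1],r[0])),1))
b=cv2.convertScaleAbs(p[220:300,120:220,::-1],alpha=2.5,beta=20); cv2.imwrite('pics/j.png',cv2.resize(b,None,fx=7,fy=7,interpolation=cv2.INTER_CUBIC))
E
```

```text
boss [ 0.56255366 -0.02340193  0.09      ]
notch_in [ 0.6057 -0.0646] r 0.0596 az -43.7
n_up [ 0.5997 -0.0687] r 0.0586 az -50.6
n_lo [ 0.6112 -0.0598] r 0.0607 az -36.8
br_a [ 0.6101 -0.0905] r 0.0822 az -54.7
br_b [ 0.6307 -0.0656] r 0.0802 az -31.8
stud [0.5318 0.0143] r 0.0487 az 129.2
```

View pics/j.png

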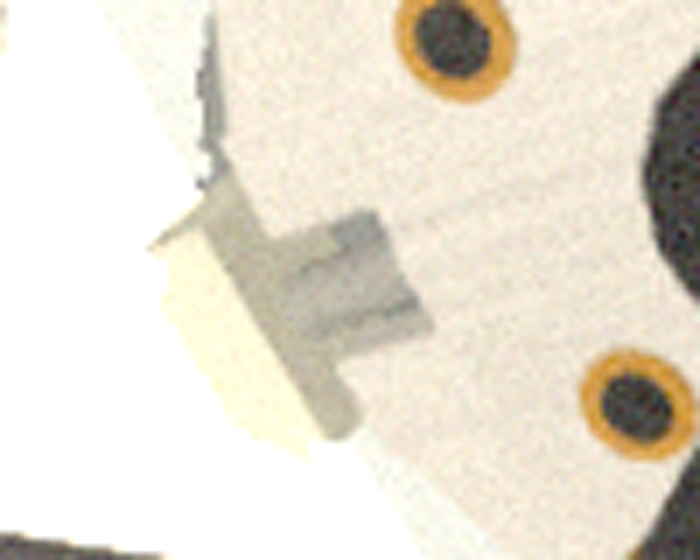

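```bash
python3 - <<'E'
from h import *
p,d,K,T=wrist()
f=lambda u,v,z: px2w(120+u/7,220+v/7,K,T,z)[:2]
A,B=f(205,230,.068),f(330,440,.068); n1,n2=f(375,212,.072),f(430,325,.072)
L=B-A; print('edge len',np.linalg.norm(L),'az',np.degrees(np.arctan2(L[1],L[0]))-90,'notch w',np.linalg.norm(n2-n1))
nn=n2-n1; print('notch az',np.degrees(np.arctan2(nn[1],nn[0]))-90)
e=L/np.linalg.norm(L); m=(A+B)/2; N=(n1+n2)/2; print('mid',m,'notch in',N,'radial',np.linalg.norm((N-m)-e*((N-m)@e)),'lateral (+ = past pin CCW)',(N-m)@e)
# pin lines seen (top height .058 = axis level)
for q in [(330,245),(310,265),(405,307),(320,330)]: print(q,(f(*q,.058)-m)@e)
u=np.array([e[1],-e[0]]); u=-u if u@(m-C)<0 else u; print('axis from bracket',m-.079*u)
E
```

```text
edge len 0.027325503051221965 az -44.11783029446362 notch w 0.013351818010938743
notch az -49.00242698812459
mid [ 0.62443688 -0.07891457] notch in [ 0.60490266 -0.06409511] radial 0.024340172105846415 lateral (+ = past pin CCW) -0.002959441068341794
(330, 245) -0.004429207756076192
(310, 265) -0.003119092425282181
(405, 307) 0.0053160846552175855
(320, 330) 0.0044112745636148264
axis from bracket [ 0.56772202 -0.02391981]
```

The local reference in this image is consistent: the pin edges sit at ±4.4 mm about the bracket's midline, and the recovered axis is (0.5677, -0.0239). The notch is still 3–5° short, so I'll push 4.2° more and recheck.

```bash
python3 - <<'E'
from h import *
arc(114,118.2,z=.044,step=3); env.pause(.2); st()
look(('wrist','scene'),('pin','notch'))
p,d,K,T=wrist(); np.savez('k.npz',K=K,T=T)
b=cv2.convertScaleAbs(p[220:300,120:220,::-1],alpha=2.2,beta=0); cv2.imwrite('pics/k.png',cv2.resize(b,None,fx=7,fy=7,interpolation=cv2.INTER_CUBIC))
E
```

```text
t 13.66 [0.543  0.0213 0.044 ] F [ 0.5 -0.4 -0.3] w 0.0003
wrist pin [([0.6166, -0.0659, 0.06], 0.95)]
wrist notch [([0.6156, -0.0733, 0.0678], 0.77)]
scene pin [([0.611, -0.0683, 0.0641], 0.63)]
scene notch [([0.6143, -0.0682, 0.0684], 0.55)]
```

View pics/k.png

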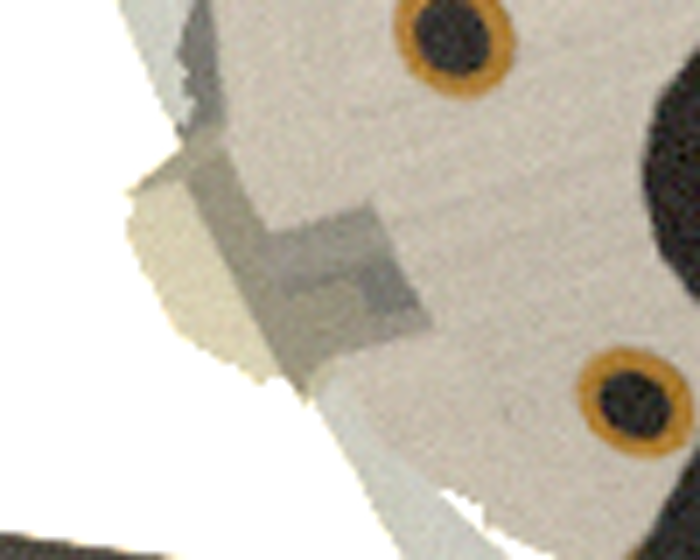

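```bash
python3 - <<'E'
from h import *
k=np.load('k.npz');K,T=k['K'],k['T']
f=lambda u,v,z: px2w(120+u/7,220+v/7,K,T,z)[:2]
A,B=f(185,180,.068),f(303,398,.068); n1,n2=f(373,206,.072),f(430,325,.072)
L=B-A; nn=n2-n1; e=L/np.linalg.norm(L); m=(A+B)/2; N=(n1+n2)/2
print(np.linalg.norm(L),np.degrees(np.arctan2(L[1],L[0]))-90,np.linalg.norm(nn),np.degrees(np.arctan2(nn[1],nn[0]))-90,'lat',(N-m)@e)
u=-np.array([e[1],-e[0]]); u=u if u@(m-C)>0 else -u; print('axis',m-.079*u)
for q in [(290,290),(345,275),(375,290),(400,320)]: print(q,(f(*q,.058)-m)@e)
E
```

```text
0.02757435599972885 -42.36882149083752 0.014024389044890959 -45.1986111622224 lat 0.0014638991325576257
axis [ 0.56588117 -0.02553202]
(290, 290) 0.004630333757801605
(345, 275) 0.004927390508022508
(375, 290) 0.007658074626074775
(400, 320) 0.01189423499989563
```

The notch lateral offset is now about +1.5 mm from its position and about -2° from its angle, so it is centred within tolerance. Next I'll back off the stud, rise, and press on the boss in small steps under force supervision.

```bash
python3 - <<'E'
from h import *
arc(118.2,108,z=.044,step=11)
a=np.radians(108); env.movel(P(a,.052,.085),rate=.15)
env.movel([*C,.085],R(np.radians(120)),rate=.15); env.movel([*C,.058],rate=.1); st()
z=.058; z0=None
while z>.030:
    z-=.0015; env.movel([*C,z],rate=.04); s=env.sense(); F=s['wrist_force'][2]
    print(round(z,4),round(s['ee_pos'][2],4),np.round(s['wrist_force'],1),round(s['t'],1))
    if F>4 and z0 is None: z0=s['ee_pos'][2]
    if F>16: break
look(('scene',),('boss_top','stud_top','notch','pin'))
E
```

```text
t 15.73 [ 0.5669 -0.0237  0.0575] F [ 0.6  0.4 -0. ] w 0.0001
0.0565 0.0569 [-0.5 -0.5  0. ] 16.0
0.055 0.0551 [ 0.5  0.3 -0.1] 16.2
0.0535 0.0534 [0.7 0.2 0.2] 16.5
0.052 0.0519 [-0.3 -0.5 -1.1] 16.7
0.0505 0.0505 [ 0.9 -0.4  0.4] 17.0
0.049 0.0494 [-0.6  0.   4.4] 17.2
0.0475 0.0479 [-0.2 -0.   5.9] 17.5
0.046 0.0464 [-1.3 -0.1  6.4] 17.7
0.0445 0.0449 [-1.1  0.7  4.9] 18.0
0.043 0.0434 [-0.1 -0.3  5.4] 18.2
0.0415 0.0419 [-1.1 -0.6  6.4] 18.5
0.04 0.0404 [-1.2  0.4  4.9] 18.7
0.0385 0.0389 [-0.6 -0.1  4.9] 19.0
0.037 0.0387 [-5.4  0.  15.6] 19.2
0.0355 0.0386 [-8.2  0.1 26.4] 19.5
scene boss_top [([0.5688, -0.0237, 0.0805], 0.74), ([0.4139, -0.1384, 0.0055], 0.63)]
scene stud_top [([0.5297, 0.0121, 0.0898], 0.76)]
scene notch [([0.6138, -0.0691, 0.0618], 0.66)]
scene pin [([0.6119, -0.0654, 0.0623], 0.61)]
```

It stopped hard after about 12 mm of travel at a steady 5–6 N, with no stop at 2 mm, so it went onto the pin. I'll retreat straight up and check.

```bash
python3 - <<'E'
from h import *
env.movel([*C,.06],rate=.06); env.movel([*C,.14],rate=.2)
env.movel([.50,.03,.20],rate=.2); env.pause(.3); st()
look(('wrist','scene'))
look(('scene',),('jar','grid_box','beaker'))
p,d,K,T=wrist()
def zat(X):
    u,v=w2px(np.array(X),K,T); u,v=int(round(u)),int(round(v)); x=np.array([(u-K[0,2])/K[0,0],(v-K[1,2])/K[1,1]]); th=np.hypot(*x); k=np.tan(th)/th; D=d[v,u]
    return np.round(T[:3,:3]@np.array([x[0]*k*D,-x[1]*k*D,-D])+T[:3,3],4)
print('boss',zat([*C,.078]),'disc',[zat([*(C+.03*np.array([np.cos(t),np.sin(t)])),.06])[2] for t in np.linspace(0,6.28,9)])
b=cv2.convertScaleAbs(p[80:280,140:400,::-1],alpha=1.8,beta=5); cv2.imwrite('pics/l.png',cv2.resize(b,None,fx=3,fy=3,interpolation=cv2.INTER_CUBIC))
E
```

```text
t 21.82 [0.5    0.0293 0.1993] F [-0.2  0.7 -0.6] w 0.0008
wrist pin [([0.6157, -0.0725, 0.0622], 0.78)]
wrist notch [([0.6164, -0.0709, 0.0553], 0.75)]
wrist stud_top [([0.5308, 0.0074, 0.085], 0.89)]
wrist boss_top [([0.5658, -0.0262, 0.0804], 0.76)]
scene pin [([0.6139, -0.0658, 0.0619], 0.65), ([0.5265, 0.0095, 0.0878], 0.55)]
scene notch [([0.614, -0.0688, 0.0604], 0.81)]
scene stud_top [([0.5245, 0.0123, 0.0882], 0.78)]
scene boss_top [([0.566, -0.0263, 0.0777], 0.81)]
scene jar [([0.723, 0.1008, -0.0031], 0.57)]
scene grid_box [([0.4132, -0.1415, 0.0034], 0.92)]
scene beaker [([0.6563, -0.1769, 0.0005], 0.62), ([0.6132, -0.0667, 0.0604], 0.39)]
boss [ 0.5674 -0.0238  0.0782] disc [np.float64(0.0613), np.float64(0.0593), np.float64(0.0602), np.float64(0.061), np.float64(0.0606), np.float64(0.0606), np.float64(0.0593), np.float64(0.0606), np.float64(0.0613)]
```

View pics/l.png

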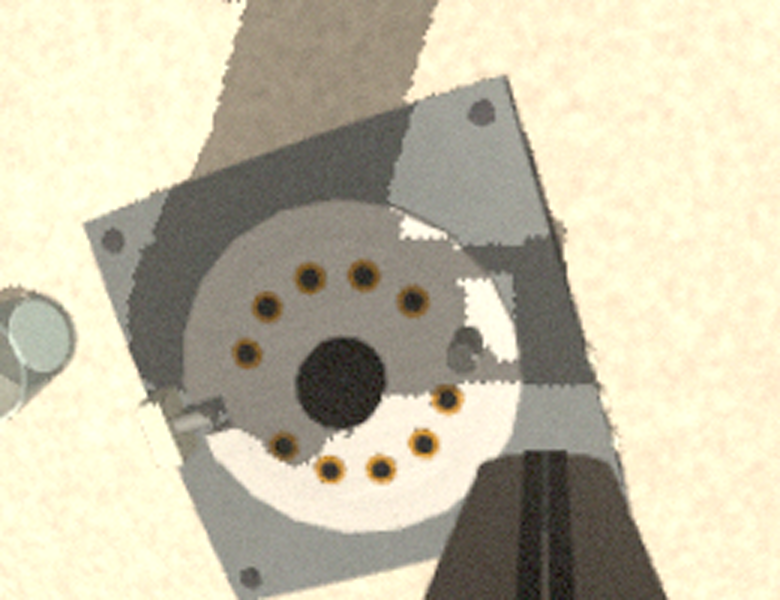

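The picture shows the pin inside the notch at crop (205,415). Boss top is at 78.2 mm and the disc top is level at about 60.5 mm, so it is seated. The fingers are clear.

```bash
python3 -c "
from station import *
workorder.finish_job()"
```

```text
the job is handed in; nothing more can be done
```

The carousel is fully home with its notch on the pin, and the job is handed in at about 22 s of the 48 s allowed. I pushed the stud about 20° counter-clockwise with the shut fingers, pressed the boss down, then retreated clear of everything.

- **Fingertip error:** The first push passed above the stud without touching it. The real fingertips are about 40 mm behind the reported TCP. Wrist depth, the scene picture and the later boss contact height all agreed on this, so I lowered the TCP to match and pushed again.
- **Press:** The boss went down about 12 mm at a steady 5–6 N, with no stop at 2 mm. It then met a hard stop, where the force reached 26 N.
- **Height and level:** Depth put the boss top at 78.2 mm (78 mm when seated). The disc top read 59–61 mm all round (60 mm when seated).
- **Notch and pin:** The picture shows the pin inside the notch. The networks put them 2–3 mm apart horizontally.
- **Other objects:** The jar, grid box and beaker read within about 5 mm of their starting positions, which is within the networks' error.
- **Disagreements:** Before the press, the notch offset read +1.5 mm by position but -2° by angle. One wrist network reading put the notch about 7 mm from the pin. The clean press settled both. I could not read the collar directly, so its travel is inferred from the height change.

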